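# Reset the strip-length stop to its locking hole

## Robot

A 6-joint arm with a two-finger parallel gripper is mounted at the origin on the work surface. World frame = base frame: x ahead of the robot, y to its left, z up, the work surface at z = 0. Lengths are in m, angles in rad, forces in N, time in s.
With the tool pointing down it reaches from about 0.275 to 1 m from the base axis. Payload 8.4 kg.
Tool frame: the origin (TCP) lies on the centre line of the jaws, within the pads' length; the fingertips stand 14 mm ahead of it and the grasp point (between the pads) lies 5 mm behind it; z points along the fingers, y is the line along which they close (so a half turn about z gives the same grasp; the last joint's range is limited). The gripper opens to 85 mm and grips with 20 to 120 N. Pads are 22 mm wide; open, the fingers measure 114 mm over their backs; the gripper's body (76 mm by 85 mm) begins 54 mm behind the grasp point. The pads swing forward as they close: fully open they stand 13 mm farther back than shut.
Start: joints at [1.325, 0.353, 1.633, -0, 1.155, -0.002], TCP at [0.151, 0.607, 0.245] pointing down, gripper open.
Joint ranges: [-2.63, 2.63], [-0.92, 2.1], [0.06, 2.66], [-1.3, 4.44], [0, 2.69], [-3.02, 3.02]. Speed limits (rad/s): [2.22, 2.22, 2.79, 3.14, 3.14, 3.14].

## Interface

Orientations are given as a rotation vector (axis times angle).
In Python, from station import env gives the robot as it stands. The module is installed in compiled form; this text tells all that it offers.
- The arm moves only by the tool servo_tool, never from a script. Its argument "series" is a list of rows, each an object with "offset": the shift along the tool's x, y, z in cm, a list of three; "yaw": the turn about the tool's z in degrees; "hand": the finger opening in cm, from 0 to 8.54. In form: [{"offset": [dx, dy, dz], "yaw": yaw, "hand": hand}, ...]. A call has 1 to 20 rows; each row is the pose to reach, as a shift and turn from the pose commanded when the call began, along the tool's axes at that moment; what a row does not reach only later rows make up. A row lasts 1/8 s, in which the tool goes at most 62.5 mm and 10.7 degrees, less where a joint would pass 70% of its speed; a pose out of reach is approached as far as the arm can. A call with a gripper value outside its range is refused whole. The fingers move at their own pace and stop on an object; "newtons" is the grip in N (left out, the last holds). Time passes only in rows, so rows that repeat a pose let the fingers close. It gives the time, the measured TCP pose, the force, the opening and the grip force at its end, in the units of the state.
- env.state(): the state, without advancing time (a new reading comes with each control period).
- env.grab_frame(name): name is "side" or "top" or "wrist"; returns (picture, depth): 384x512x3 uint8, red, green, blue; 384x512 float32, m along the optical axis (not along the pixel's ray), 0 where there is no reading.
- env.camera_model(name): a dict with "vertical_fov" (degrees; the focal length in pixels is half the picture's height over the tangent of half this angle, whatever the lens; pixels are square), "cx", "cy" (the principal point, pixels), "T" (4x4, takes a point from camera to world coordinates). Camera axes: x right, y up, looking along -z (the intrinsics and any distortion apply to the point x, -y, -z); pixel columns grow to the right and rows downward; lengths in m; the calibration is good to about 2 mm. A picture is of the moment at which its call begins: read the wrist's pose just before it. camera_model takes no time and is no camera call; for the wrist camera it gives the pose at the moment of the call.
- env.close_job(): hands the job in; it is judged then, once.
The state is a dict: "time_s": time; "q": joint angles; "joint_vel": joint speeds; "joint_torque": joint torques, N m; "tcp_pos": TCP position; "orientation": TCP orientation; "force": force on the tool from outside, world axes, zero at the start; "moment": the same for the moment, N m; "grip_width": finger opening in m; "gripper_force": force on a finger pad.
Only numpy, scipy, OpenCV 4.12 (cv2) and the standard library are available. Lean on these libraries where they do the work, as an engineer would, in place of code of your own. Each camera call takes 0.05 s, during which the arm holds its last target. There are 200 camera calls.

## Task

On the strip-cutting gauge, slide the square tube outward, away from the bar's foot, until the end of its slot meets the spring button; squeeze the button flush with the tube and slide the tube on outward until the button pops fully out through the next hole and locks it. Be gentle: never force the tube against the button while the button is standing out. Then let go, and leave the tape measure, jar and wooden blank where they are.

Things in the scene. Friction and masses are not known exactly. Their poses are not given: they have to be found in the camera images.
- gauge: Gauge fixed to the bench: plywood board 180 x 460 x 12 mm (x -100..80, y -280..180), a ledge 22 mm high at x -92. A steel foot (60 x 50, 78 mm high) at y -245 holds a level square bar, axis 62 mm above the bench, along +y to y 60. Origin: on the bench below the button's place on the bar's axis. +y: outward along the bar, the way to slide; +x: the side the button points to; z up.
- tube: Aluminium square tube on the bar, 32 x 32 mm, wall 2.5; its axis 62 mm above the bench. From its origin (on the axis) it reaches 150 mm back and 75 mm outward (+y), where a stop plate 70 mm wide stands 16 to 96 mm above the bench. In its +x face: a slot 26 mm long, 14 high, that holds the button at first, then toward the foot two 14 mm square holes. Grip it across from above, also over the button.
- stop_slide (a joint): Tube travel along the bar from the start, m; grows outward. Where the holes meet the button differs each time: the slot's end after about 1 to 13 mm, the next hole after about 45 to 75 mm (find both by feel). Drag about 3 N sliding, 10 to 15 N more while the flush button is cammed under the wall: a firm grip of about 35 N holds. A button caught in a hole leaves 1 mm of play either way.
- button: Steel spring button, 12 mm across, in the bar, pointing to the gauge's +x, 62 mm above the bench; it stays put along the bar. Origin at its inner end, 20 mm behind the tip. Straight shank, then a 45 degree cone 4.5 mm high. Popped out, the tip is 6.5 mm proud of the tube's face and the shank blocks the hole; pressed flush, only the cone is in the hole and sliding on cams it under the wall.
- button_travel (a joint): How far the button is pressed in, m: 0 fully popped out, 0.0065 flush with the tube's outer face, 0.009 under the tube's wall, 0.0105 at its stop. Spring: about 5.6 N at 0, 8 N at flush, 9 N under the wall. It stays under the wall by itself between holes.
- button_tip (a point): The outermost point of the button.
- tape: Tape measure standing on the bench, bystander, 62 x 38 x 58 mm, yellow and black; origin at the centre of its underside.
- jar: Glass jar with a metal lid, bystander, 72 mm across, 85 mm high; origin at the centre of its underside.
- blank: Faceted wooden vase blank, bystander, up to 80 mm across, 95 mm high; origin at the centre of its underside.

How it is judged:
By the outcome, as a careful person would: the job done as asked, in the order asked, and still so for the second after the job is handed in, with the robot touching nothing.
It also fails if it takes over 48 s, if anything falls off the work surface, if the arm or the gripper's body presses on something with over 40 N, if the wrist force passes 120 N, or if a joint passes its speed limit or range.

## Working session

There is one attempt and no reset: what is moved stays moved. The work goes in short steps, Python scripts to look and compute and a tool call to move; the robot and the scene stay as the last step left them, time stands still between calls to the robot, and variables do not carry over. Pictures are saved under pics/ and viewed, at most 10 in all, crops included, and the job is handed in when it is done.

Besides the shell and the picture viewer there is one more tool, called after "Call:" as a command line: name --argument value ..., lists and objects as JSON in quotes. servo_tool: Moves the arm, as the interface text tells. Its arguments: {"type":"object","properties":{"series":{"type":"array","items":{"type":"object","properties":{"offset":{"type":"array","items":{"type":"number"}},"yaw":{"type":"number"},"hand":{"type":"number"}}}},"newtons":{"type":"number"}},"required":["series"]}

```bash
mkdir -p pics; cat > h.py <<'E'
import numpy as np, cv2
from station import env
def cam(n):
    m=env.camera_model(n); f=192/np.tan(np.radians(m["vertical_fov"])/2); return m,f
def pts(n,d,m=None):
    if m is None: m=env.camera_model(n)
    f=192/np.tan(np.radians(m["vertical_fov"])/2)
    v,u=np.mgrid[:384,:512]
    P=np.stack([(u-m["cx"])/f*d,-(v-m["cy"])/f*d,-d,np.ones_like(d)],-1)
    return (P@np.array(m["T"]).T)[...,:3]
E
python3 - <<'E'
from h import *
for n in("top","side"):
    p,d=env.grab_frame(n); np.savez(n,p=p,d=d); cv2.imwrite(f"pics/{n}0.png",cv2.resize(p[...,::-1],None,fx=1.5,fy=1.5))
    m=env.camera_model(n); print(n,{k:(np.round(v,3).tolist() if k=="T" else v) for k,v in m.items()})
    P=pts(n,d); print(P[::64,::64].round(3).tolist() if n=="top" else "")
s=env.state(); print(s)
E
```

```text
top {'vertical_fov': 43.62685584402847, 'cx': 255.43220408294837, 'cy': 192.4551196186543, 'T': [[-0.02, 0.992, -0.124, 0.508], [-1.0, -0.022, -0.012, -0.019], [-0.015, 0.124, 0.992, 1.057], [0.0, 0.0, 0.0, 1.0]]}
[[[1.54, 1.018, -0.75], [1.532, 0.758, -0.75], [1.524, 0.499, -0.749], [1.516, 0.242, -0.748], [1.509, -0.014, -0.749], [1.504, -0.27, -0.751], [1.498, -0.525, -0.755], [1.493, -0.781, -0.758]], [[0.953, 0.579, 0.001], [0.948, 0.429, 0.004], [0.946, 0.282, -0.0], [0.943, 0.135, -0.003], [0.939, -0.013, -0.001], [0.933, -0.16, 0.004], [0.932, -0.307, -0.003], [0.926, -0.451, 0.001]], [[0.801, 0.571, 0.003], [0.797, 0.424, 0.005], [0.795, 0.28, -0.001], [0.791, 0.135, -0.001], [0.789, -0.01, -0.005], [0.784, -0.154, 0.001], [0.781, -0.298, -0.001], [0.777, -0.441, 0.001]], [[0.654, 0.565, 0.001], [0.651, 0.422, -0.001], [0.648, 0.278, -0.001], [0.645, 0.135, 0.001], [0.635, -0.008, 0.051], [0.638, -0.149, 0.001], [0.636, -0.292, -0.005], [0.632, -0.431, 0.0]], [[0.512, 0.56, -0.001], [0.509, 0.419, -0.003], [0.506, 0.276, 0.002], [0.504, 0.134, 0.014], [0.501, -0.005, 0.01], 
[... 457 characters left out ...]
0.0, 0.0, 1.0]]}

{'time_s': 0.1, 'q': array([ 1.32460816e+00,  3.53608914e-01,  1.63406240e+00, -3.49010772e-05,
        1.15520409e+00, -2.38284937e-03]), 'joint_vel': array([-0.0012394 , -0.00101981, -0.00196335, -0.00030618, -0.00028079,
        0.00186194]), 'joint_torque': array([-5.27059747e-04, -6.06354547e+01, -3.42822468e+01, -6.38267193e-05,
        3.96814532e-03, -1.73069571e-05]), 'tcp_pos': array([0.15077201, 0.60611466, 0.24461686]), 'orientation': array([-3.81983139e-01, -3.11815477e+00,  2.00553321e-03]), 'force': array([-0.39734628,  0.91704083, -0.31555382]), 'moment': array([-0.01201519, -0.00933524,  0.00665225]), 'gripper_force': 0.0, 'grip_width': 0.08519507719544656}
```

View pics/top0.png

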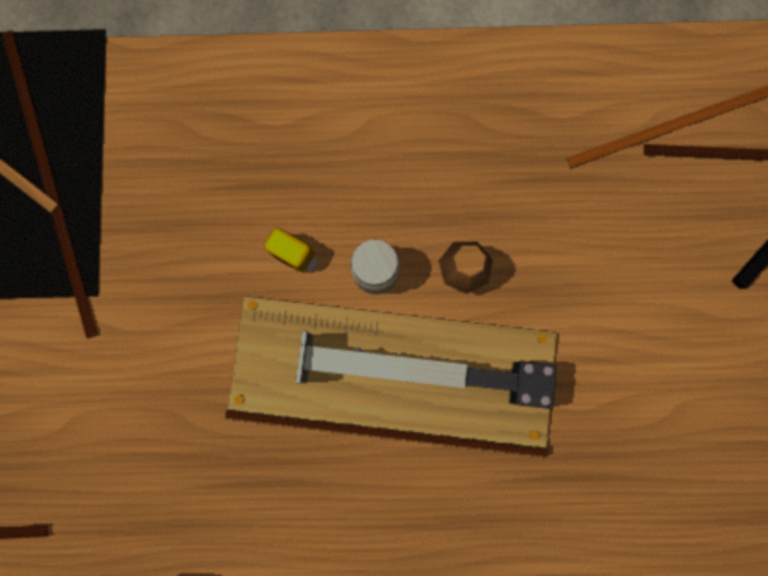

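View pics/side0.png

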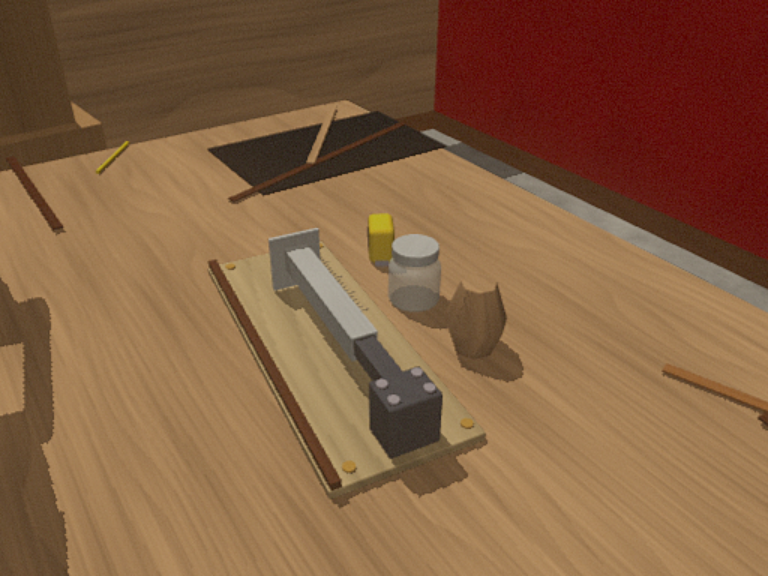

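The top view shows the tube running from the stop plate at (303,358) to its inner end at (466,376), with the foot at (534,384). The ledge is on the near side, so the button faces the jar side (world +x). The bystanders are clear of the tube: tape (289,249), jar (375,265), blank (466,266).

```bash
python3 - <<'E'
from h import *
z=np.load("top.npz"); P=pts("top",z["d"]); hsv=cv2.cvtColor(z["p"],cv2.COLOR_RGB2HSV)
roi=np.zeros((384,512),bool); roi[215:280,190:375]=1
def rect(m,name):
    q=P[m][:,:2].astype(np.float32); r=cv2.minAreaRect(q*1000); print(name,m.sum(),np.round(r[0],1),np.round(r[1],1),round(r[2],2),"z",np.median(P[m][:,2]).round(4)); return q
t=roi&(P[...,2]>.068)&(P[...,2]<.088)&(hsv[...,1]<60)&(hsv[...,2]>110)
t=cv2.morphologyEx(t.astype(np.uint8),cv2.MORPH_OPEN,np.ones((5,5)))>0
q=rect(t,"tube")
vx,vy,x0,y0=cv2.fitLine(q,cv2.DIST_HUBER,0,1e-3,1e-3).ravel(); print("dir deg from +y",np.degrees(np.arctan2(-vx,vy)),x0,y0)
rect(roi&(P[...,2]>.09)&(P[...,2]<.11),"plate")
f=roi&(P[...,2]>.068)&(P[...,2]<.09)&(hsv[...,2]<90); f[:,:335]=0
rect(cv2.morphologyEx(f.astype(np.uint8),cv2.MORPH_OPEN,np.ones((3,3)))>0,"foot")
b=(P[...,2]>.006)&(P[...,2]<.018); b=cv2.morphologyEx(b.astype(np.uint8),cv2.MORPH_OPEN,np.ones((5,5)))>0
n,l,s,c=cv2.connectedComponentsWithStats(b.astype(np.uint8)); 
rect(b&(np.arange(384)[:,None]>190)&(np.arange(512)>140)&(np.arange(512)<385)&(np.arange(384)[:,None]<310),"board")
m,fo=cam("wrist"); print(np.round(m["T"],3),m["vertical_fov"])
E
```

```text
tube 1565 [524.6 -11.4] [208.4  31.8] 82.39 z 0.0772
dir deg from +y -7.75065 0.5246296 -0.011759597
plate 114 [539.7 104.6] [ 6.5 68.4] 82.33 z 0.0948
foot 716 [ 498.5 -199.9] [70.6 59.8] 82.03 z 0.0768
board 13035 [520.5 -16.7] [460.7 166.4] 82.17 z 0.0112
[[ 0.241 -0.926 -0.289  0.077]
 [ 0.971  0.23   0.073  0.625]
 [-0.001 -0.298  0.955  0.372]
 [ 0.     0.     0.     1.   ]] 69.87745454601685
```

Call:
servo_tool --series '[{"offset":[-61.1,-50.4,2.5],"yaw":83.7,"hand":8.5},{"offset":[-61.1,-50.4,2.5],"yaw":83.7,"hand":8.5},{"offset":[-61.1,-50.4,2.5],"yaw":83.7,"hand":8.5},{"offset":[-61.1,-50.4,2.5],"yaw":83.7,"hand":8.5},{"offset":[-61.1,-50.4,2.5],"yaw":83.7,"hand":8.5},{"offset":[-61.1,-50.4,2.5],"yaw":83.7,"hand":8.5},{"offset":[-61.1,-50.4,2.5],"yaw":83.7,"hand":8.5},{"offset":[-61.1,-50.4,2.5],"yaw":83.7,"hand":8.5},{"offset":[-61.1,-50.4,2.5],"yaw":83.7,"hand":8.5},{"offset":[-61.1,-50.4,2.5],"yaw":83.7,"hand":8.5},{"offset":[-61.1,-50.4,2.5],"yaw":83.7,"hand":8.5},{"offset":[-61.1,-50.4,2.5],"yaw":83.7,"hand":8.5},{"offset":[-61.1,-50.4,2.5],"yaw":83.7,"hand":8.5},{"offset":[-61.1,-50.4,2.5],"yaw":83.7,"hand":8.5},{"offset":[-61.1,-50.4,2.5],"yaw":83.7,"hand":8.5},{"offset":[-61.1,-50.4,2.5],"yaw":83.7,"hand":8.5},{"offset":[-61.1,-50.4,2.5],"yaw":83.7,"hand":8.5},{"offset":[-61.1,-50.4,2.5],"yaw":83.7,"hand":8.5},{"offset":[-61.1,-50.4,2.5],"yaw":83.7,"hand":8.5}]'

```text
time_s: 2.48
tcp_pos: [0.6221, -0.0298, 0.2204]
orientation: [2.365, 2.068, 0.0]
force: [-0.0, -0.0, 0.2]
grip_width: 0.085
gripper_force: 0.0
```

```bash
cat >> h.py <<'E'
A=np.radians(7.75); GX=np.array([np.cos(A),-np.sin(A),0]); GY=np.array([np.sin(A),np.cos(A),0]); O=np.array([.5307,.0327,0])
def g(P): D=P-O; return np.stack([D@GX,D@GY,P[...,2]],-1)
E
python3 - <<'E'
from h import *
m=env.camera_model("wrist"); p,d=env.grab_frame("wrist"); np.savez("w1",p=p,d=d,T=m["T"])
cv2.imwrite("pics/w1.png",cv2.resize(p[...,::-1],None,fx=1.5,fy=1.5,interpolation=cv2.INTER_CUBIC))
P=g(pts("wrist",d,m)); np.save("w1P",P)
print(env.state()["tcp_pos"],env.state()["orientation"],env.state()["time_s"])
t=(abs(P[...,2]-.078)<.003)&(abs(P[...,0])<.03)&(P[...,1]<.06); v=P[t]; print(t.sum(),np.percentile(v,[2,50,98],axis=0).round(4).tolist())
print(np.polyfit(v[:,1],v[:,0],1))
E
```

```text
[ 0.62213553 -0.02987392  0.22038371] [2.36457211e+00 2.06821412e+00 1.43442279e-04] 2.525
6383 [[-0.0139, -0.2391, 0.0756], [0.0032, -0.0259, 0.0771], [0.022, 0.0568, 0.0787]]
[-0.03733857  0.00149532]
```

View pics/w1.png

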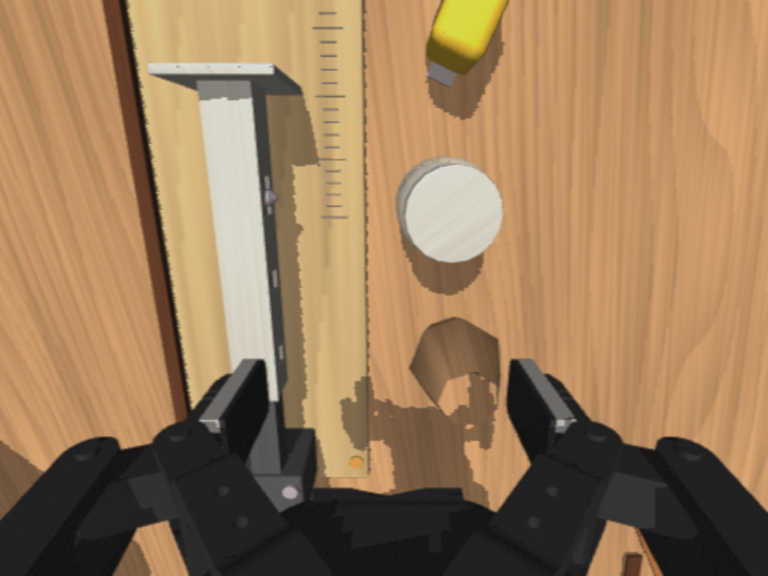

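The wrist view shows the button at (270,197) inside the slot, roughly rows 177–214. The next hole is at (275,279) and the second at (281,352). I'll measure these positions on the tube face.

```bash
python3 - <<'E'
from h import *
z=np.load("w1.npz"); p=z["p"]; P=np.load("w1P.npy")
t=(abs(P[...,2]-.078)<.003)&(abs(P[...,0])<.03)&(P[...,1]<.06)&(P[...,1]>-.14); v=P[t]
for lo in np.arange(-.13,.06,.03):
    w=v[(v[:,1]>lo)&(v[:,1]<lo+.03)]; 
    if len(w): print(lo.round(3),np.percentile(w[:,0],[2,98]).round(4), len(w))
m=env.camera_model("wrist"); T=z["T"]; f=192/np.tan(np.radians(m["vertical_fov"])/2)
def ray(u,v,gx):
    D=T[:3,:3]@np.array([(u-m["cx"])/f,-(v-m["cy"])/f,-1]); o=T[:3,3]; k=(gx-(o-O)@GX)/(D@GX); return g(o+k*D)
for (u,vv) in [(180,118),(180,131),(180,143),(183,186),(187,235)]: print(u,vv,ray(u,vv,.0165).round(4))
c=p[105:260,150:210,::-1]; c=cv2.resize(c,None,fx=3.8,fy=3.8,interpolation=cv2.INTER_CUBIC); cv2.imwrite("pics/w1c.png",c)
E
```

```text
-0.13 [-0.0141  0.0174] 469
-0.1 [-0.014   0.0173] 805
-0.07 [-0.0139  0.0173] 878
-0.04 [-0.0138  0.0173] 973
-0.01 [-0.0138  0.0173] 1045
0.02 [-0.0139  0.0173] 1194
0.05 [-0.0139  0.0173] 422
180 118 [0.0165 0.0133 0.0473]
180 131 [0.0165 0.0001 0.0513]
180 143 [ 0.0165 -0.012   0.055 ]
183 186 [ 0.0165 -0.0589  0.057 ]
187 235 [ 0.0165 -0.1185  0.0572]
```

View pics/w1c.png

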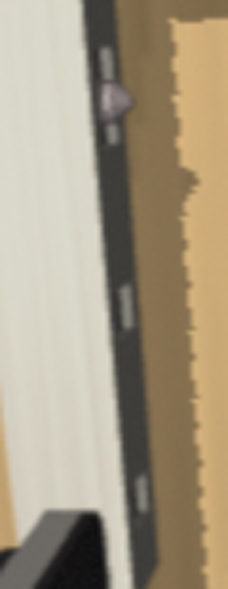

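Call:
servo_tool --series '[{"offset":[9.1,-9.7,3],"yaw":0,"hand":8.5},{"offset":[9.1,-9.7,3],"yaw":0,"hand":8.5},{"offset":[9.1,-9.7,3],"yaw":0,"hand":8.5},{"offset":[9.1,-9.7,3],"yaw":0,"hand":8.5},{"offset":[9.1,-9.7,8],"yaw":0,"hand":8.5},{"offset":[9.1,-9.7,12],"yaw":0,"hand":8.5},{"offset":[9.1,-9.7,15],"yaw":0,"hand":8.5},{"offset":[9.1,-9.7,16.3],"yaw":0,"hand":8.5},{"offset":[9.1,-9.7,16.3],"yaw":0,"hand":8.5},{"offset":[9.1,-9.7,16.3],"yaw":0,"hand":8.5}]'

```text
time_s: 3.78
tcp_pos: [0.5394, 0.0729, 0.0585]
orientation: [2.364, 2.067, 0.003]
force: [-0.2, -0.2, 0.5]
grip_width: 0.085
gripper_force: 0.0
```

Call:
servo_tool --series '[{"offset":[0,0,0],"yaw":0,"hand":4.5},{"offset":[0,0,0],"yaw":0,"hand":3.6},{"offset":[0,0,0],"yaw":0,"hand":2.8},{"offset":[0,0,0],"yaw":0,"hand":2.8},{"offset":[0,0,0],"yaw":0,"hand":2.8},{"offset":[0,0,0],"yaw":0,"hand":2.8},{"offset":[0,0,0],"yaw":0,"hand":2.8},{"offset":[0,0,0],"yaw":0,"hand":2.8}]' --newtons 20

```text
time_s: 4.78
tcp_pos: [0.5371, 0.0732, 0.0577]
orientation: [-2.364, -2.067, 0.002]
force: [-7.1, 1.3, 9.0]
grip_width: 0.0316
gripper_force: 24.0
```

Call:
servo_tool --series '[{"offset":[0,-0.2,0],"yaw":0,"hand":2.8},{"offset":[0.1,-0.2,0],"yaw":0,"hand":2.8},{"offset":[0.2,-0.2,0],"yaw":0,"hand":2.8},{"offset":[0.3,-0.2,0],"yaw":0,"hand":2.8},{"offset":[0.3,-0.2,0],"yaw":0,"hand":2.8}]'

```text
time_s: 5.4
tcp_pos: [0.5374, 0.0764, 0.0577]
orientation: [2.364, 2.067, 0.002]
force: [3.2, -3.3, 5.8]
grip_width: 0.0315
gripper_force: 23.3
```

Call:
servo_tool --series '[{"offset":[0.1,0.05,0],"yaw":0,"hand":2.8},{"offset":[0.15,0.05,0],"yaw":0,"hand":2.8},{"offset":[0.15,0.05,0],"yaw":0,"hand":2.8}]'

```text
time_s: 5.78
tcp_pos: [0.5376, 0.0778, 0.0577]
orientation: [2.365, 2.068, 0.001]
force: [0.6, -2.5, 7.4]
grip_width: 0.0319
gripper_force: 23.6
```

Call:
servo_tool --series '[{"offset":[0.06,0,0],"yaw":0,"hand":2.8},{"offset":[0.06,0,0],"yaw":0,"hand":2.8}]'

```text
time_s: 6.02
tcp_pos: [0.5377, 0.0784, 0.0577]
orientation: [2.365, 2.068, 0.001]
force: [0.2, -2.9, 7.5]
grip_width: 0.0322
gripper_force: 23.6
```

Call:
servo_tool --series '[{"offset":[0.05,0,0],"yaw":0,"hand":2.8},{"offset":[0.05,0,0],"yaw":0,"hand":2.8}]'

```text
time_s: 6.28
tcp_pos: [0.5378, 0.0788, 0.0577]
orientation: [2.365, 2.068, 0.001]
force: [1.5, -3.1, 7.9]
grip_width: 0.0315
gripper_force: 23.6
```

Call:
servo_tool --series '[{"offset":[0.05,0,0],"yaw":0,"hand":2.8},{"offset":[0.05,0,0],"yaw":0,"hand":2.8}]'

```text
time_s: 6.52
tcp_pos: [0.5378, 0.0794, 0.0577]
orientation: [2.365, 2.068, 0.001]
force: [1.7, -2.5, 7.3]
grip_width: 0.032
gripper_force: 23.6
```

Travel is 6.2 mm with only drag so far.

Call:
servo_tool --series '[{"offset":[0.05,0,0],"yaw":0,"hand":2.8},{"offset":[0.05,0,0],"yaw":0,"hand":2.8}]'

```text
time_s: 6.78
tcp_pos: [0.5378, 0.0796, 0.0577]
orientation: [2.365, 2.068, 0.0]
force: [0.7, -4.1, 6.6]
grip_width: 0.0314
gripper_force: 23.6
```

Call:
servo_tool --series '[{"offset":[0.03,0,0],"yaw":0,"hand":2.8},{"offset":[0.03,0,0],"yaw":0,"hand":2.8}]'

```text
time_s: 7.02
tcp_pos: [0.5379, 0.0797, 0.0577]
orientation: [2.364, 2.068, 0.0]
force: [1.4, -6.2, 7.2]
grip_width: 0.0317
gripper_force: 23.7
```

Contact found at about 6.4 mm of travel. I'll unload slightly, open, then shift back along the tube over the button.

Call:
servo_tool --series '[{"offset":[-0.06,0,0],"yaw":0,"hand":2.8},{"offset":[-0.06,0,0],"yaw":0,"hand":8.5},{"offset":[-0.06,0,0],"yaw":0,"hand":8.5},{"offset":[-0.06,0,0],"yaw":0,"hand":8.5},{"offset":[-0.06,0,0],"yaw":0,"hand":8.5},{"offset":[-0.06,0,0],"yaw":0,"hand":8.5},{"offset":[-2.5,0,0],"yaw":0,"hand":8.5},{"offset":[-5.0,0,0],"yaw":0,"hand":8.5},{"offset":[-5.0,0,0],"yaw":0,"hand":8.5},{"offset":[-5.0,0,0],"yaw":0,"hand":8.5}]'

```text
time_s: 8.28
tcp_pos: [0.5311, 0.0309, 0.0573]
orientation: [2.365, 2.067, 0.001]
force: [0.4, -0.0, -0.9]
grip_width: 0.0852
gripper_force: 0.0
```

Call:
servo_tool --series '[{"offset":[0,0,0],"yaw":0,"hand":5},{"offset":[0,0,0],"yaw":0,"hand":4},{"offset":[0,0,0],"yaw":0,"hand":2.8},{"offset":[0,0,0],"yaw":0,"hand":2.8},{"offset":[0,0,0],"yaw":0,"hand":2.8},{"offset":[0,0,0],"yaw":0,"hand":2.8},{"offset":[0,0,0],"yaw":0,"hand":2.8},{"offset":[0,0,0],"yaw":0,"hand":2.8}]' --newtons 45

```text
time_s: 9.28
tcp_pos: [0.5312, 0.031, 0.058]
orientation: [2.365, 2.068, 0.001]
force: [-1.5, 2.2, 9.2]
grip_width: 0.0313
gripper_force: 45.8
```

The width is 31.3 mm, so the button is squeezed flush. Next I slide outward.

Call:
servo_tool --series '[{"offset":[0.1,0,0],"yaw":0,"hand":2.8},{"offset":[0.2,0,0],"yaw":0,"hand":2.8},{"offset":[0.3,0,0],"yaw":0,"hand":2.8},{"offset":[0.3,0,0],"yaw":0,"hand":2.8}]'

```text
time_s: 9.78
tcp_pos: [0.5315, 0.0331, 0.058]
orientation: [2.364, 2.068, -0.0]
force: [-1.8, -4.5, 8.9]
grip_width: 0.0316
gripper_force: 45.8
```

Call:
servo_tool --series '[{"offset":[0.1,0,0],"yaw":0,"hand":2.8},{"offset":[0.2,0,0],"yaw":0,"hand":2.8},{"offset":[0.3,0,0],"yaw":0,"hand":2.8},{"offset":[0.3,0,0],"yaw":0,"hand":2.8}]'

```text
time_s: 10.28
tcp_pos: [0.5317, 0.035, 0.058]
orientation: [2.363, 2.068, -0.002]
force: [-3.2, -14.0, 9.9]
grip_width: 0.0316
gripper_force: 45.1
```

Call:
servo_tool --series '[{"offset":[0.1,0,0],"yaw":0,"hand":2.8},{"offset":[0.2,0,0],"yaw":0,"hand":2.8},{"offset":[0.3,0,0],"yaw":0,"hand":2.8},{"offset":[0.3,0,0],"yaw":0,"hand":2.8}]'

```text
time_s: 10.78
tcp_pos: [0.5324, 0.0394, 0.058]
orientation: [2.365, 2.068, 0.0]
force: [-2.0, -1.7, 8.9]
grip_width: 0.0316
gripper_force: 44.9
```

Call:
servo_tool --series '[{"offset":[0.4,0,0],"yaw":0,"hand":2.8},{"offset":[0.8,0,0],"yaw":0,"hand":2.8},{"offset":[1.2,0,0],"yaw":0,"hand":2.8},{"offset":[1.6,0,0],"yaw":0,"hand":2.8},{"offset":[2.0,0,0],"yaw":0,"hand":2.8},{"offset":[2.4,0,0],"yaw":0,"hand":2.8},{"offset":[2.8,0,0],"yaw":0,"hand":2.8},{"offset":[3.2,0,0],"yaw":0,"hand":2.8},{"offset":[3.4,0,0],"yaw":0,"hand":2.8},{"offset":[3.4,0,0],"yaw":0,"hand":2.8}]'

```text
time_s: 12.02
tcp_pos: [0.537, 0.0733, 0.058]
orientation: [2.364, 2.068, 0.001]
force: [-0.7, -0.9, 7.7]
grip_width: 0.0314
gripper_force: 44.8
```

```bash
python3 - <<'E'
from h import *
print(env.state()["tcp_pos"],g(env.state()["tcp_pos"]))
m=env.camera_model("wrist"); p,d=env.grab_frame("wrist"); q,d2=env.grab_frame("side")
cv2.imwrite("pics/m1.png",np.hstack([cv2.resize(p[:,:,::-1],(400,300)),cv2.resize(q[140:290,140:340,::-1],(400,300),interpolation=cv2.INTER_CUBIC)]))
E
```

```text
[0.53703919 0.07325181 0.05799223] [0.00081284 0.04103625 0.05799223]
```

View pics/m1.png

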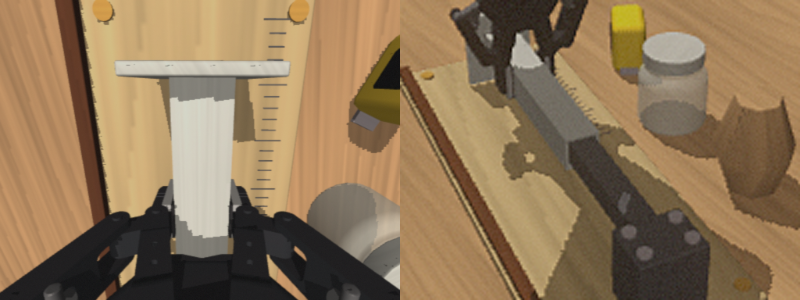

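The wrist view shows the tube held and its stop plate carried outward. The side view shows the tube's inner end moved along the bar, with the bystanders untouched. Travel is about 49 mm, and the hole is expected near 59 mm.

Call:
servo_tool --series '[{"offset":[0.15,0,0],"yaw":0,"hand":2.8},{"offset":[0.3,0,0],"yaw":0,"hand":2.8},{"offset":[0.3,0,0],"yaw":0,"hand":2.8}]'

```text
time_s: 12.5
tcp_pos: [0.5374, 0.076, 0.058]
orientation: [2.364, 2.068, 0.0]
force: [-1.0, -3.2, 8.0]
grip_width: 0.0318
gripper_force: 44.9
```

Call:
servo_tool --series '[{"offset":[0.1,0,0],"yaw":0,"hand":2.8},{"offset":[0.15,0,0],"yaw":0,"hand":2.8},{"offset":[0.15,0,0],"yaw":0,"hand":2.8}]'

```text
time_s: 12.88
tcp_pos: [0.5378, 0.0786, 0.058]
orientation: [-2.365, -2.067, -0.003]
force: [-0.8, 8.5, 6.8]
grip_width: 0.0312
gripper_force: 44.7
```

The sign flip means the cone is coming out and pulling the tube along. I'll go on in small steps.

Call:
servo_tool --series '[{"offset":[0.05,0,0],"yaw":0,"hand":2.8},{"offset":[0.1,0,0],"yaw":0,"hand":2.8},{"offset":[0.1,0,0],"yaw":0,"hand":2.8}]'

```text
time_s: 13.25
tcp_pos: [0.5379, 0.0793, 0.058]
orientation: [2.365, 2.068, 0.002]
force: [-0.7, 3.2, 7.6]
grip_width: 0.0321
gripper_force: 44.7
```

Call:
servo_tool --series '[{"offset":[0.05,0,0],"yaw":0,"hand":2.8},{"offset":[0.1,0,0],"yaw":0,"hand":2.8},{"offset":[0.1,0,0],"yaw":0,"hand":2.8}]'

```text
time_s: 13.62
tcp_pos: [0.538, 0.0802, 0.058]
orientation: [2.365, 2.068, 0.002]
force: [-0.3, 2.5, 6.6]
grip_width: 0.0316
gripper_force: 44.8
```

Call:
servo_tool --series '[{"offset":[0.05,0,0],"yaw":0,"hand":2.8},{"offset":[0.1,0,0],"yaw":0,"hand":2.8},{"offset":[0.1,0,0],"yaw":0,"hand":2.8}]'

```text
time_s: 14.0
tcp_pos: [0.5381, 0.0814, 0.058]
orientation: [-2.365, -2.068, -0.002]
force: [-1.4, 4.8, 6.4]
grip_width: 0.0313
gripper_force: 44.6
```

```bash
python3 - <<'E'
from h import *
s=env.state(); print(g(s["tcp_pos"]),s["force"]@GY,s["time_s"])
E
```

```text
[0.00080618 0.04928444 0.05798587] 4.549929279228558 14.0
```

Call:
servo_tool --series '[{"offset":[0.05,0,0],"yaw":0,"hand":2.8},{"offset":[0.05,0,0],"yaw":0,"hand":2.8}]'

```text
time_s: 14.25
tcp_pos: [0.5382, 0.0817, 0.058]
orientation: [2.365, 2.068, 0.002]
force: [-1.2, 2.6, 7.9]
grip_width: 0.0315
gripper_force: 44.6
```

Call:
servo_tool --series '[{"offset":[0.05,0,0],"yaw":0,"hand":2.8},{"offset":[0.05,0,0],"yaw":0,"hand":2.8}]'

```text
time_s: 14.5
tcp_pos: [0.5382, 0.0819, 0.058]
orientation: [2.365, 2.068, 0.001]
force: [-1.7, -0.4, 8.0]
grip_width: 0.0315
gripper_force: 44.7
```

Call:
servo_tool --series '[{"offset":[0.05,0,0],"yaw":0,"hand":2.8},{"offset":[0.05,0,0],"yaw":0,"hand":2.8}]'

```text
time_s: 14.75
tcp_pos: [0.5382, 0.0821, 0.058]
orientation: [2.365, 2.068, 0.001]
force: [-0.9, -2.5, 9.1]
grip_width: 0.0318
gripper_force: 44.7
```

```bash
python3 - <<'E'
from h import *
s=env.state(); print(g(s["tcp_pos"]),s["force"]@GY)
E
```

```text
[0.00079605 0.0500038  0.05798322] -2.639758235969525
```

Call:
servo_tool --series '[{"offset":[0.04,0,0],"yaw":0,"hand":2.8},{"offset":[0.04,0,0],"yaw":0,"hand":2.8}]'

```text
time_s: 15.0
tcp_pos: [0.5383, 0.0825, 0.058]
orientation: [2.364, 2.068, 0.001]
force: [-0.6, -2.2, 8.1]
grip_width: 0.0314
gripper_force: 44.7
```

Call:
servo_tool --series '[{"offset":[0.03,0,0],"yaw":0,"hand":2.8},{"offset":[0.03,0,0],"yaw":0,"hand":2.8}]'

```text
time_s: 15.25
tcp_pos: [0.5383, 0.0827, 0.058]
orientation: [2.364, 2.068, 0.001]
force: [-2.2, -3.0, 7.8]
grip_width: 0.0313
gripper_force: 44.7
```

Plain drag only, so the button should be standing in the hole. I'll release, back off and check.

Call:
servo_tool --series '[{"offset":[0,0,0],"yaw":0,"hand":8.5},{"offset":[0,0,0],"yaw":0,"hand":8.5},{"offset":[0,0,0],"yaw":0,"hand":8.5},{"offset":[0,0,0],"yaw":0,"hand":8.5},{"offset":[0,0,0],"yaw":0,"hand":8.5},{"offset":[0,0,0],"yaw":0,"hand":8.5},{"offset":[0,0,-4],"yaw":0,"hand":8.5},{"offset":[0,0,-8],"yaw":0,"hand":8.5},{"offset":[0,0,-12],"yaw":0,"hand":8.5},{"offset":[-5,5,-14],"yaw":0,"hand":8.5},{"offset":[-8,9.7,-14],"yaw":0,"hand":8.5},{"offset":[-8,9.7,-14],"yaw":0,"hand":8.5},{"offset":[-8,9.7,-14],"yaw":0,"hand":8.5},{"offset":[-8,9.7,-14],"yaw":0,"hand":8.5}]'

```text
time_s: 17.0
tcp_pos: [0.6223, -0.0086, 0.1969]
orientation: [-2.363, -2.068, 0.001]
force: [-0.7, 0.2, -0.4]
grip_width: 0.0849
gripper_force: 0.0
```

```bash
python3 - <<'E'
from h import *
p,d=env.grab_frame("wrist"); print(env.state()["force"])
cv2.imwrite("pics/w2.png",np.hstack([cv2.resize(p[...,::-1],(480,360)),cv2.resize(p[80:260,140:230,::-1],(300,600),interpolation=cv2.INTER_CUBIC)[:360]]))
E
```

```text
[ 0.04221259  0.78443174 -0.24590521]
```

View pics/w2.png

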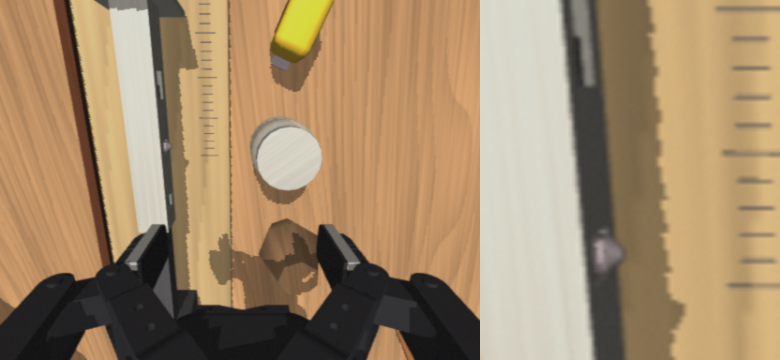

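The wrist view shows the button standing out at (167,146), in the hole behind the slot. I'll compare how far it stands out with the first picture.

```bash
python3 - <<'E'
from h import *
m2=env.camera_model("wrist"); p2,d2=env.grab_frame("wrist"); z=np.load("w1.npz")
for p,d,T in((z["p"],z["d"],z["T"]),(p2,d2,m2["T"])):
    m=dict(m2,T=T); P=g(pts("wrist",d,m))
    k=(abs(P[...,1])<.012)&(abs(P[...,2]-.062)<.008)&(P[...,0]>.012)&(P[...,0]<.035)
    v=P[k]; print(k.sum(),"max x",np.sort(v[:,0])[-6:].round(4)); top=v[np.argsort(v[:,0])[-6:]]; print(top.mean(0).round(4))
    e=(abs(P[...,2]-.078)<.003)&(abs(P[...,1])<.02)&(P[...,0]<.03); print("tube edge",np.percentile(P[e][:,0],98).round(4))
E
```

```text
121 max x [0.0234 0.0234 0.0237 0.024  0.0241 0.0241]
[0.0238 0.0006 0.0617]
tube edge 0.0173
160 max x [0.0235 0.0235 0.0237 0.0239 0.0239 0.0241]
[0.0238 0.0011 0.0622]
tube edge 0.0173
```

The tip stands 6.5 mm proud of the tube, the same as at the start, so the button is fully popped.

```bash
python3 -c "
from station import env
print(env.close_job())"
```

```text
the job is handed in; nothing more can be done
None
```

The tube is slid out and locked: the button is fully out through the next hole at about 58.6 mm of travel, with the gripper open and clear, the bystanders left alone, and the job handed in at about 17 s.

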